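Index the pot drum's cap and take out the black-lidded pot

TASK

Turn the clear cap of the round pot drum until its opening is over the pot with the black lid and the cap's tab has dropped fully home in the rim notch there; the cap has to be lifted a little by its knob to turn. Then take the black-lidded pot out through the opening and stand it upright on the round cork mat, wholly on the mat, leaving the cap where you set it and the other pots and things undisturbed.

Things in the scene. Friction and masses are not known exactly. Their poses are not given: they have to be found in the camera images.
- drum: Round white drum, fixed to the table, 234 mm across; origin: centre of its underside. Five pockets 72 degrees apart, centred 74 mm from the axis, floor 12 mm up, low walls between (31 mm up). Rim: radius 108 to 114, 34 mm high, with five blue notches 17.5 mm wide, 10 mm deep, each straight across from a pocket. The pocket under the opening starts empty; the other four hold a pot each.
- cap_lift (a joint): How far the cap is raised, m: 0 fully home, 0.014 upper stop. The cap is captive. Weight and a light spring press it down (4 to 5 N). At home its tab sits in a notch and blocks turning (1 degree of play); raised over 8 mm it turns freely. Let go between notches, the tab rests on the rim and this reads about 0.007. The tab's foot is round: it falls in when within about 3 degrees of a notch.
- cap_turn (a joint): Angle of the cap relative to the drum, rad, positive anticlockwise from above; 0 at the start, a notch at every 1.2566 rad (72 degrees) both ways, stops at +-6.3. Light friction (0.04 N m); stays where it is left.
- cap_knob (a point): Top centre of the blue bar knob on the cap's axis, 96 mm above the table when home. The bar is 60 mm long, 16 mm thick, 24 mm high; x axis across its 16 mm thickness (towards the opening), y axis along its length, z up. Its foot is the cap's top face, 24 mm below this point.
- cap_opening (a point): Centre of the cap's opening, 74 mm from the axis, in the cap's top face (72 mm above the table when home); x axis points outward. The cap is a clear disc 234 mm across, 5 mm thick, underside 67 mm above the table when home; the opening is a blue-edged slot 72 mm wide that begins 13 mm from the axis and runs out through the rim.
- cap_tab (a point): Lowest point of the blue tab that hangs from the cap's rim, straight across the axis from the opening, 111 mm from the axis; 26 mm above the table when home. Its round foot is 13 mm wide.
- pocket2 (a point): Centre of the floor of a drum pocket, 12 mm above the table, 144 degrees anticlockwise from where the opening starts. At the start it holds the black-lidded pot or far_pot.
- pocket3 (a point): Centre of the floor of the drum pocket 144 degrees clockwise from where the opening starts; at the start it holds the other one of these two pots.
- black_pot: The pot to take out: screw pot with a black lid, 54 mm diameter, 44 mm high, 55 to 115 g; the lid is the upper 10 mm, grasp it there. Origin at the centre of its underside, on the pocket floor at the start (its top is 56 mm above the table, below the cap).
- far_pot: In the other far pocket. Screw pot with a cream lid, 60 mm diameter, 52 mm high; origin at the centre of its underside. A bystander: leave it where it stands.
- near_pot_a: In a pocket next to the one that starts under the opening. Screw pot with a cream lid, 60 mm diameter, 52 mm high; origin at the centre of its underside. A bystander: leave it where it stands.
- near_pot_b: In a pocket next to the one that starts under the opening. Screw pot with a cream lid, 60 mm diameter, 52 mm high; origin at the centre of its underside. A bystander: leave it where it stands.
- mat_top (a point): Centre of the top face of the round cork mat, 110 mm in diameter, 6 mm thick, fixed to the table, to the right of the drum.
- green_bottle: Squeeze bottle with pale green dye and a blue cap, 67 mm diameter, 193 mm high, a bystander; origin at the centre of its underside.
- mixing_cup: Thin clear plastic cup with a pink bottom, 70 mm diameter, 81 mm high, a bystander; origin at the centre of its underside.
- stirrer: Wooden stirring stick with a dark red end, 190 x 18 x 8 mm, a bystander lying to the left of the drum; origin at the centre of its underside.
There are look-alikes about, which are no part of the job. Several things look just like the part that bears mat_top: the one meant starts nearest to the robot's base.

How it is judged:
By the outcome, as a careful person would: the job done as asked, in the order asked, and still so for the second after the job is handed in, with the robot touching nothing.
It also fails if it takes over 70 s, if anything falls off the work surface, if the arm or the gripper's body presses on something with over 40 N, if the wrist force passes 120 N, or if a joint passes its speed limit or range.

ROBOT

A 6-joint arm with a two-finger parallel gripper is mounted at the origin on a cart in front of the work surface, level with it; the furniture and walls round the work are solid. World frame = base frame: x ahead of the robot, y to its left, z up, the work surface at z = 0. Lengths are in m, angles in rad, forces in N, time in s.
With the tool pointing down it reaches from about 0.275 to 0.75 m from the base axis. Payload 10.2 kg.
Tool frame: the origin (TCP) lies at the very end of the fingers, on their centre line; the grasp point (between the pads) lies 19 mm behind it; z points along the fingers, y is the line along which they close (so a half turn about z gives the same grasp; the last joint's range is limited). The gripper opens to 88 mm and grips with 3 to 60 N. Pads are 18 mm wide; open, the fingers measure 123 mm over their backs; the gripper's body (75 mm by 187 mm) begins 45 mm behind the grasp point.
Start: joints at [-1.513, 0.313, 1.498, -0, 1.331, -0.223], TCP at [0.145, -0.504, 0.239] pointing down, gripper open.
Joint ranges: [-2.94, 2.94], [-0.97, 2.17], [0.19, 2.56], [-1.23, 4.37], [0.02, 3.11], [-2.88, 2.88]. Speed limits (rad/s): [2.39, 2.39, 3.01, 3.14, 3.14, 3.14].

INTERFACE

Orientations are given as [roll, pitch, yaw] about the fixed x, y, z axes, in that order (R = Rz(yaw) Ry(pitch) Rx(roll)).
In Python, from bench import r, imaging gives the robot as it stands. The module is installed in compiled form; this text tells all that it offers.
- The arm moves only by the tool play_rows, never from a script. Its arguments are lists of equal length, an entry for each row: "delta_rot": the turn, a rotation vector about the world's x, y, z each as a share of pi rad, from -1 to 1, a list of three; "travel": the shift along the world's x, y, z each as a share of 0.3 m, from -1 to 1, a list of three; "fingers": the opening, from -1 (shut) to 1 (fully open). In form: {"delta_rot": [[rx, ry, rz], ...], "travel": [[dx, dy, dz], ...], "fingers": [fingers, ...]}. A call has 1 to 5 rows; each row is the pose to reach, as a shift and turn from the pose commanded when the call began, turning the shorter way round; what a row does not reach only later rows make up. A row lasts 1/10 s, in which the tool goes at most 50 mm and 8.59 degrees, less where a joint would pass 70% of its speed; a pose out of reach is approached as far as the arm can. A call with a number of a shift or a turn outside -1 to 1 is refused whole. A call with a gripper value outside its range is refused whole. The fingers move at their own pace and stop on an object; "newtons" is the grip in N (left out, the last holds). Time passes only in rows, so rows that repeat a pose let the fingers close. It gives the time, the measured TCP pose, the force, the opening and the grip force at its end, in the units of the state.
- r.get_obs(): the state, without advancing time (a new reading comes with each control period).
- imaging.camera(name): name is "side" or "top"; returns (picture, depth): 480x640x3 uint8, red, green, blue; 480x640 float32, m along the optical axis (not along the pixel's ray), 0 where there is no reading.
- imaging.camera_params(name): a dict with "fx", "fy", "cx", "cy" (pixels), "k1" (the pictures are not rectified: a ray, as slopes to the right and down, at radius r is drawn at 1 + k1 r^2 times it, then the intrinsics apply), "R" (3x3) and "t" (3): a world point X has camera coordinates R X + t. Camera axes: x right, y down, z forward; pixel columns grow to the right and rows downward; lengths in m; the calibration is good to about 2 mm. A picture is of the moment at which its call begins. camera_params takes no time and is no camera call.
- r.sign_off(): hands the job in; it is judged then, once.
The state is a dict: "time_s": time; "q": joint angles; "dq": joint speeds; "joint_torque": joint torques, N m; "tool_pos": TCP position; "eef_rot": TCP orientation; "wrist_force": force on the tool from outside, world axes, zero at the start; "ft_torque": the same for the moment, N m; "width": finger opening in m; "gripper_force": force on a finger pad.
Only numpy, scipy, OpenCV 4.12 (cv2) and the standard library are available. Lean on these libraries where they do the work, as an engineer would, in place of code of your own. Each camera call takes 0.05 s, during which the arm holds its last target. There are 200 camera calls.

## Working session

There is one attempt and no reset: what is moved stays moved. The work goes in short steps, Python scripts to look and compute and a tool call to move; the robot and the scene stay as the last step left them, time stands still between calls to the robot, and variables do not carry over. Pictures are saved under pics/ and viewed, at most 10 in all, crops included, and the job is handed in when it is done.

Besides the shell and the picture viewer there is one more tool, called after "Request:" as name(argument=value, ...) on one line, values as JSON. play_rows: Moves the arm, as the interface text tells. Shift numbers are shares of 0.3 m and turn numbers shares of pi rad, none past 1 either way. Its arguments: {"type":"object","properties":{"delta_rot":{"type":"array","items":{"type":"array","items":{"type":"number"}}},"travel":{"type":"array","items":{"type":"array","items":{"type":"number"}}},"fingers":{"type":"array","items":{"type":"number"}},"newtons":{"type":"number"}},"required":["delta_rot","travel","fingers"]}

```bash
mkdir -p pics
cat > h.py <<'E'
import numpy as np, cv2
from bench import r, imaging
def shot(n,fn=None):
    p,d=imaging.camera(n); np.savez(f'/tmp/{n}.npz',p=p,d=d)
    if fn: cv2.imwrite('pics/'+fn,p[:,:,::-1])
    return p,d
def ray(n,u,v):
    c=imaging.camera_params(n); x=(u-c['cx'])/c['fx'];y=(v-c['cy'])/c['fy'];a,b=x,y
    for _ in range(20):
        s=1+c['k1']*(a*a+b*b); a,b=x/s,y/s
    R=np.array(c['R']);t=np.array(c['t']); return -R.T@t, R.T@np.array([a,b,1.])
def atz(n,u,v,z):
    o,d=ray(n,u,v); return o+d*(z-o[2])/d[2]
def atd(n,u,v,dep):
    o,d=ray(n,u,v); return o+d*dep
def proj(n,X):
    c=imaging.camera_params(n); p=np.array(c['R'])@np.array(X)+np.array(c['t']); a,b=p[:2]/p[2]
    s=1+c['k1']*(a*a+b*b); return np.array([a*s*c['fx']+c['cx'],b*s*c['fy']+c['cy']])
E
python3 - <<'E'
from h import *
shot('top','top0.png');shot('side','side0.png')
for n in('top','side'):print(imaging.camera_params(n))
print(r.get_obs())
E
```

```text
{'fx': 513.5516504787846, 'fy': 513.5516504787846, 'cx': 318.9567359590646, 'cy': 238.31971988941456, 'k1': -0.08289356529254574, 'R': array([[-0.02786962, -0.99930991,  0.02455564],
       [-0.99788606,  0.02637037, -0.05939712],
       [ 0.05870859, -0.02615911, -0.99793236]]), 't': array([-0.07749784,  0.57893215,  1.57936897])}
{'fx': 515.5263964458584, 'fy': 515.5263964458584, 'cx': 326.32650944633895, 'cy': 238.94205363403293, 'k1': -0.07204324586092217, 'R': array([[-0.99834659, -0.05553289,  0.01483879],
       [-0.03449959,  0.37240285, -0.92742972],
       [ 0.04597684, -0.92640823, -0.37370298]]), 't': array([0.5804124 , 0.11299547, 1.3952958 ])}
{'time_s': 0.1, 'q': array([-1.51340202e+00,  3.13386632e-01,  1.49827465e+00, -9.75814322e-06,
        1.33094933e+00, -2.23420638e-01]), 'dq': array([-0.00107379, -0.00054516, -0.00123322,  0.00085073, -0.00236686,
       -0.00202701]), 'joint_torque': array([ 2.66767340e-03, -4.02811074e+01, -2.52639395e+01,  6.95268949e-02,
        3.42661247e-02, -6.38190591e-05]), 'tool_pos': array([ 0.14546297, -0.50426064,  0.23825463]), 'eef_rot': array([-3.14059790e+00, -2.16304283e-04,  2.80817160e-01]), 'wrist_force': array([-0.47311805, -0.72878355,  0.6102607 ]), 'ft_torque': array([ 0.03190763, -0.02282405, -0.00911288]), 'gripper_force': 0.0, 'width': 0.08813541363892329}
```

View pics/top0.png

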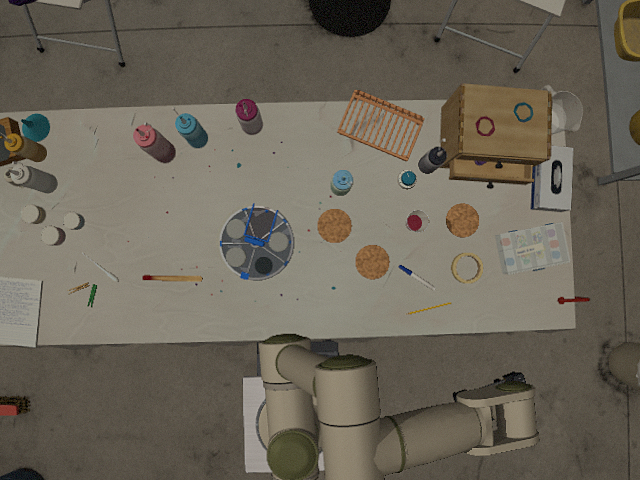

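View pics/side0.png

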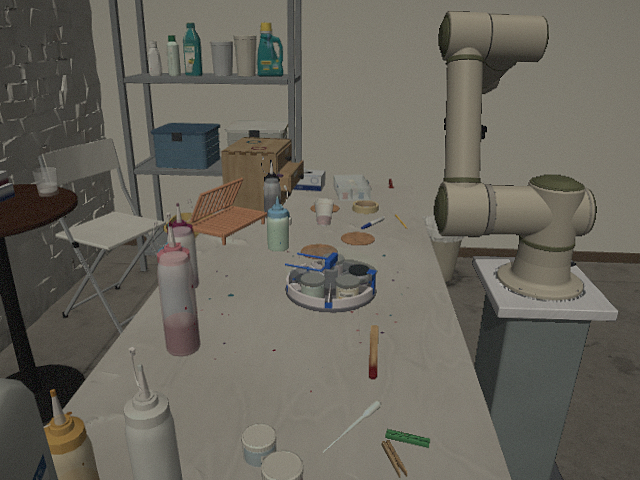

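The top view shows the drum at (257,242) with the black lid at (264,265) and the opening at about (266,220). The mats are at (334,225), (372,262) and (462,220). I'll enlarge the drum.

Run:
```python
from h import *
p=np.load('/tmp/top.npz')['p']; c=p[195:290,210:305]
cv2.imwrite('pics/c1.png',cv2.resize(c[:,:,::-1],None,fx=6,fy=6,interpolation=cv2.INTER_CUBIC))
for u,v in [(334.5,225),(372.5,262),(462,220)]:
    X=atz('top',u,v,.006);print(X,np.hypot(*X[:2]))
print(atz('top',257,242,.07))
```

```text
[ 0.61794947 -0.14350994  0.006     ] 0.6343947067056259
[ 0.4984965  -0.25940445  0.006     ] 0.5619514480729266
[ 0.6237081  -0.55058631  0.006     ] 0.8319597826427143
[0.5674146  0.09453225 0.07      ]
```

View pics/c1.png

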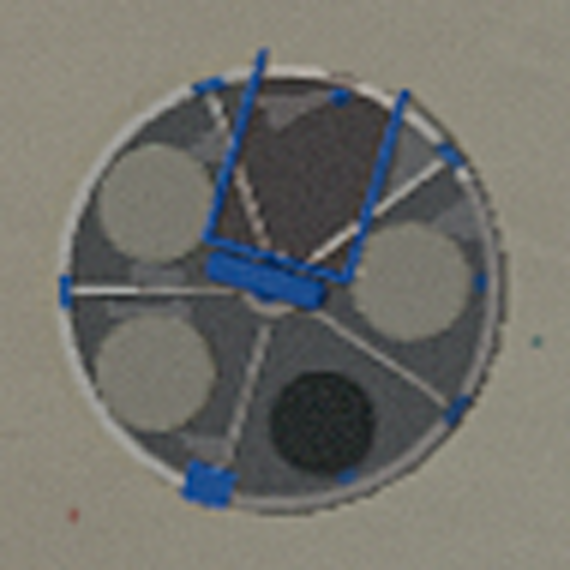

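Going by the cap, the opening points away from the robot, the tab is at crop (210,487), and the black lid is at crop (322,422), 144° clockwise from the opening. So the target is cap_turn = −2.513, and the mat nearest the base is the one at (372,262). Next I'll fit the drum pose.

Run:
```python
from h import *
from scipy.optimize import least_squares
f=lambda x,y:np.array([209.5+(x+.5)/6,194.5+(y+.5)/6])
P=lambda a,z,rr=.074:(rr*np.cos(np.radians(a)),rr*np.sin(np.radians(a)),z)
obs=[((.013,.036,.073),(208,240)),((.013,-.036,.073),(347,280)),((.111,.036,.073),(264,52)),((.111,-.036,.073),(404,95)),((0,0,.096),(266,279)),
(P(-144,.056),(322,422)),(P(72,.064),(157,204)),(P(144,.064),(155,373)),(P(-72,.064),(412,280))]
def res(q):
    c,s=np.cos(q[2]),np.sin(q[2]);o=[]
    for (x,y,z),px in obs:o.append(proj('top',(q[0]+c*x-s*y,q[1]+s*x+c*y,z))-f(*px))
    return np.ravel(o)
s=least_squares(res,[.567,.094,-.3],loss='soft_l1')
print(s.x,np.degrees(s.x[2]));print(np.round(s.fun if s.fun.shape==(18,) else res(s.x),2).reshape(-1,2))
print(atz('top',*f(322,422),.056),atz('top',*f(266,279),.096))
# depth checks
d=np.load('/tmp/top.npz')['d']
for n,(x,y) in dict(black=(322,422),knob=(266,279),pot=(157,204)).items():
    u,v=f(x,y);print(n,atd('top',u,v,d[int(round(v)),int(round(u))]))
x,y,a=s.x;print('black',x+.074*np.cos(a-2.5133),y+.074*np.sin(a-2.5133))
```

```text
[ 0.56773294  0.10143523 -0.3142448 ] -18.00490100145858
[[ 0.12 -0.23]
 [-0.06 -0.1 ]
 [ 0.27 -0.03]
 [-0.16 -0.44]
 [-0.1   0.41]
 [-0.03  0.32]
 [-0.96 -0.38]
 [-0.1   0.26]
 [ 1.2   0.16]]
[0.4983212  0.07845413 0.056     ] [0.56893913 0.1011151  0.096     ]
black [0.4981581  0.07708737 0.07238212]
knob [0.56915244 0.10149288 0.09224376]
pot [0.60898328 0.15674501 0.07632449]
black 0.49735220568772387 0.07857580954459194
```

Request:
play_rows(delta_rot=[[0,0,0.047],[0,0,0.094],[0,0,0.141],[0,0,0.188],[0,0,0.235]], travel=[[0.047,0.067,0],[0.094,0.134,0],[0.141,0.201,0],[0.188,0.268,0],[0.235,0.335,0]], fingers=[0.3,0.3,0.3,0.3,0.3], newtons=30)

```text
time_s: 0.6
tool_pos: [0.2164, -0.4029, 0.2384]
eef_rot: [-3.141, -0.0, 1.025]
wrist_force: [0.2, -0.2, 0.8]
width: 0.0573
gripper_force: 0.0
```

Request:
play_rows(delta_rot=[[0,0,0.047],[0,0,0.094],[0,0,0.141],[0,0,0.188],[0,0,0.235]], travel=[[0.047,0.067,0],[0.094,0.134,0],[0.141,0.201,0],[0.188,0.268,0],[0.235,0.335,0]], fingers=[0.3,0.3,0.3,0.3,0.3])

```text
time_s: 1.1
tool_pos: [0.2869, -0.3025, 0.2385]
eef_rot: [-3.142, -0.0, 1.763]
wrist_force: [0.1, -0.5, -0.2]
width: 0.0572
gripper_force: 0.0
```

Request:
play_rows(delta_rot=[[0,0,0.047],[0,0,0.094],[0,0,0.141],[0,0,0.188],[0,0,0.235]], travel=[[0.047,0.067,0],[0.094,0.134,0],[0.141,0.201,0],[0.188,0.268,0],[0.235,0.335,0]], fingers=[0.3,0.3,0.3,0.3,0.3])

```text
time_s: 1.6
tool_pos: [0.3573, -0.2019, 0.2386]
eef_rot: [3.142, -0.0, 2.502]
wrist_force: [0.1, -0.0, -0.5]
width: 0.0572
gripper_force: 0.0
```

Request:
play_rows(delta_rot=[[0,0,0.047],[0,0,0.094],[0,0,0.141],[0,0,0.188],[0,0,0.235]], travel=[[0.047,0.067,0],[0.094,0.134,0],[0.141,0.201,0],[0.188,0.268,0],[0.235,0.335,0]], fingers=[0.3,0.3,0.3,0.3,0.3])

```text
time_s: 2.1
tool_pos: [0.4278, -0.1015, 0.2385]
eef_rot: [3.141, -0.0, -3.043]
wrist_force: [-0.1, -1.3, 0.2]
width: 0.0574
gripper_force: 0.0
```

Request:
play_rows(delta_rot=[[0,0,0.047],[0,0,0.094],[0,0,0.141],[0,0,0.188],[0,0,0.235]], travel=[[0.047,0.067,0],[0.094,0.134,0],[0.141,0.201,0],[0.188,0.268,0],[0.235,0.335,0]], fingers=[0.3,0.3,0.3,0.3,0.3])

```text
time_s: 2.6
tool_pos: [0.4983, -0.001, 0.2385]
eef_rot: [3.141, -0.0, -2.305]
wrist_force: [-0.3, 0.3, -0.1]
width: 0.0568
gripper_force: 0.0
```

Request:
play_rows(delta_rot=[[0,0,0.04],[0,0,0.08],[0,0,0.12],[0,0,0.1355],[0,0,0.1355]], travel=[[0.05,0.067,0],[0.1,0.134,0],[0.15,0.201,0],[0.2,0.268,0],[0.233,0.344,0]], fingers=[0.3,0.3,0.3,0.3,0.3])

```text
time_s: 3.1
tool_pos: [0.5684, 0.1025, 0.2382]
eef_rot: [3.141, -0.0, -1.884]
wrist_force: [0.8, -0.9, -0.2]
width: 0.0572
gripper_force: 0.0
```

Request:
play_rows(delta_rot=[[0,0,0],[0,0,0]], travel=[[0,0,0],[0,0,0]], fingers=[0.3,0.3])

```text
time_s: 3.3
tool_pos: [0.5676, 0.1011, 0.2383]
eef_rot: [3.141, -0.001, -1.885]
wrist_force: [-1.0, 1.4, 0.9]
width: 0.0571
gripper_force: 0.0
```

Request:
play_rows(delta_rot=[[0,0,0],[0,0,0],[0,0,0],[0,0,0],[0,0,0]], travel=[[0,0,-0.12],[0,0,-0.24],[0,0,-0.36],[0,0,-0.43],[0,0,-0.43]], fingers=[0.3,0.3,0.3,0.3,0.3])

```text
time_s: 3.8
tool_pos: [0.5661, 0.1002, 0.1072]
eef_rot: [3.136, -0.002, -1.887]
wrist_force: [0.2, 0.0, 0.1]
width: 0.0576
gripper_force: 0.0
```

Run:
```python
from h import *
p,d=shot('side'); print(r.get_obs()['tool_pos'])
c=p[215:315,275:385]
cv2.imwrite('pics/s1.png',cv2.resize(c[:,:,::-1],None,fx=6,fy=6,interpolation=cv2.INTER_CUBIC))
for z in (.072,.096,.109):print(z,(proj('side',(.5677,.1012,z))-[274.5,214.5])*6-.5)
```

```text
[0.56727838 0.10039074 0.10940024]
0.072 [332.09383694 299.08342073]
0.096 [333.09890831 246.8669905 ]
0.109 [333.64885201 218.27354187]
```

View pics/s1.png

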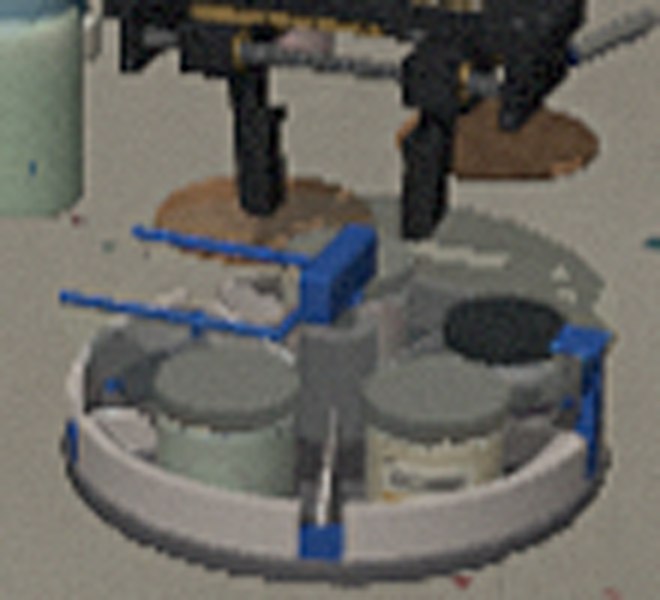

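The fingers, at crop (262,210) and (420,235), straddle the knob at (340,248). I'll descend and close.

Request:
play_rows(delta_rot=[[0,0,0],[0,0,0],[0,0,0]], travel=[[0,0,-0.06],[0,0,-0.104],[0,0,-0.104]], fingers=[0.3,0.3,0.3])

```text
time_s: 4.15
tool_pos: [0.5674, 0.1009, 0.078]
eef_rot: [3.14, -0.001, -1.886]
wrist_force: [-0.6, -0.6, 0.5]
width: 0.0572
gripper_force: 0.0
```

Request:
play_rows(delta_rot=[[0,0,0],[0,0,0],[0,0,0],[0,0,0],[0,0,0]], travel=[[0,0,0],[0,0,0],[0,0,0],[0,0,0],[0,0,0]], fingers=[-1,-1,-1,-1,-1], newtons=25)

```text
time_s: 4.65
tool_pos: [0.568, 0.1013, 0.0788]
eef_rot: [-3.141, 0.0, -1.885]
wrist_force: [-0.2, -0.3, -0.3]
width: 0.0195
gripper_force: 0.0
```

Request:
play_rows(delta_rot=[[0,0,0],[0,0,0],[0,0,0],[0,0,0]], travel=[[0,0,0],[0,0,0],[0,0,0],[0,0,0]], fingers=[-1,-1,-1,-1])

```text
time_s: 5.05
tool_pos: [0.5671, 0.1016, 0.0787]
eef_rot: [3.14, -0.0, -1.885]
wrist_force: [-4.2, 1.3, 3.7]
width: 0.0155
gripper_force: 25.1
```

Request:
play_rows(delta_rot=[[0,0,0],[0,0,0],[0,0,0],[0,0,0],[0,0,0]], travel=[[0,0,0.01],[0,0,0.02],[0,0,0.03],[0,0,0.037],[0,0,0.037]], fingers=[-1,-1,-1,-1,-1])

```text
time_s: 5.55
tool_pos: [0.5671, 0.1015, 0.0895]
eef_rot: [3.139, -0.0, -1.885]
wrist_force: [-6.0, 2.4, -5.2]
width: 0.0158
gripper_force: 25.0
```

Request:
play_rows(delta_rot=[[0,0,0],[0,0,-0.03],[0,0,-0.06],[0,0,-0.1],[0,0,-0.1]], travel=[[-0.004,0.001,0],[-0.004,0.001,0],[-0.004,0.001,0],[-0.004,0.001,0],[-0.004,0.001,0]], fingers=[-1,-1,-1,-1,-1])

```text
time_s: 6.05
tool_pos: [0.5665, 0.1017, 0.0895]
eef_rot: [3.141, -0.0, -2.201]
wrist_force: [-2.9, 1.6, -4.1]
width: 0.0158
gripper_force: 25.0
```

Request:
play_rows(delta_rot=[[0,0,-0.035],[0,0,-0.07],[0,0,-0.105],[0,0,-0.14],[0,0,-0.175]], travel=[[-0.002,0.001,0],[-0.002,0.001,0],[-0.002,0.001,0],[-0.002,0.001,0],[-0.002,0.001,0]], fingers=[-1,-1,-1,-1,-1])

```text
time_s: 6.55
tool_pos: [0.566, 0.1021, 0.0896]
eef_rot: [3.141, -0.0, -2.75]
wrist_force: [-3.7, 3.5, -4.9]
width: 0.0156
gripper_force: 25.0
```

Request:
play_rows(delta_rot=[[0,0,-0.035],[0,0,-0.07],[0,0,-0.105],[0,0,-0.14],[0,0,-0.175]], travel=[[0,0,0],[0,0,0],[0,0,0],[0,0,0],[0,0,0]], fingers=[-1,-1,-1,-1,-1])

```text
time_s: 7.05
tool_pos: [0.5658, 0.1026, 0.0895]
eef_rot: [3.14, -0.001, 2.984]
wrist_force: [-2.3, 5.9, -4.6]
width: 0.0155
gripper_force: 25.0
```

Request:
play_rows(delta_rot=[[0,0,-0.035],[0,0,-0.07],[0,0,-0.105],[0,0,-0.14],[0,0,-0.175]], travel=[[0,0,0],[0,0,0],[0,0,0],[0,0,0],[0,0,0]], fingers=[-1,-1,-1,-1,-1])

```text
time_s: 7.55
tool_pos: [0.566, 0.103, 0.0896]
eef_rot: [3.14, -0.001, 2.434]
wrist_force: [-2.5, 7.9, -4.4]
width: 0.0155
gripper_force: 25.0
```

Request:
play_rows(delta_rot=[[0,0,-0.035],[0,0,-0.07],[0,0,-0.105],[0,0,-0.14],[0,0,-0.175]], travel=[[0,0,0],[0,0,0],[0,0,0],[0,0,0],[0,0,0]], fingers=[-1,-1,-1,-1,-1])

```text
time_s: 8.05
tool_pos: [0.5664, 0.1033, 0.0898]
eef_rot: [3.14, -0.002, 1.884]
wrist_force: [0.2, 9.8, -4.4]
width: 0.0157
gripper_force: 25.0
```

Request:
play_rows(delta_rot=[[0,0,0],[0,0,0],[0,0,0]], travel=[[0,0,0],[0,0,0],[0,0,0]], fingers=[-1,-1,-1])

```text
time_s: 8.35
tool_pos: [0.5664, 0.1034, 0.0898]
eef_rot: [3.139, -0.002, 1.888]
wrist_force: [-0.4, 10.8, -4.3]
width: 0.0155
gripper_force: 25.0
```

Request:
play_rows(delta_rot=[[0,0,0],[0,0,0],[0,0,0],[0,0,0],[0,0,0]], travel=[[0,0.005,0],[0,0.005,-0.01],[0,0.005,-0.02],[0,0.005,-0.03],[0,0.005,-0.037]], fingers=[-1,-1,-1,-1,-1])

```text
time_s: 8.85
tool_pos: [0.5665, 0.1037, 0.0785]
eef_rot: [3.14, -0.0, 1.887]
wrist_force: [-2.3, 5.9, 9.8]
width: 0.0158
gripper_force: 25.0
```

Request:
play_rows(delta_rot=[[0,0,0],[0,0,0],[0,0,0]], travel=[[0,0,0],[0,0,0],[0,0,0]], fingers=[-1,-1,-1])

```text
time_s: 9.15
tool_pos: [0.5665, 0.1037, 0.0788]
eef_rot: [3.14, -0.0, 1.887]
wrist_force: [-0.2, 5.7, -1.4]
width: 0.016
gripper_force: 25.0
```

Request:
play_rows(delta_rot=[[0,0,0],[0,0,0],[0,0,0],[0,0,0]], travel=[[0,0,0],[0,0,0],[0,0,0],[0,0,0]], fingers=[0.2,0.2,0.2,0.2])

```text
time_s: 9.55
tool_pos: [0.5663, 0.1031, 0.0787]
eef_rot: [3.141, 0.0, 1.885]
wrist_force: [-0.4, -0.4, -1.5]
width: 0.0459
gripper_force: 0.0
```

Request:
play_rows(delta_rot=[[0,0,0],[0,0,0],[0,0,0],[0,0,0],[0,0,0]], travel=[[0,0,0.1],[-0.1,-0.03,0.2],[-0.18,-0.06,0.3],[-0.232,-0.075,0.3],[-0.232,-0.075,0.3]], fingers=[0.6,0.6,0.6,0.6,0.6])

```text
time_s: 10.05
tool_pos: [0.4957, 0.0805, 0.1694]
eef_rot: [3.14, 0.001, 1.884]
wrist_force: [0.1, 0.9, -0.3]
width: 0.0702
gripper_force: 0.0
```

Run:
```python
from h import *
p,d=shot('side'); print(r.get_obs()['tool_pos'],r.get_obs()['width'])
c=p[215:315,275:385]
cv2.imwrite('pics/s2.png',cv2.resize(c[:,:,::-1],None,fx=6,fy=6,interpolation=cv2.INTER_CUBIC))
print((proj('side',(.566,.103,.096))-[274.5,214.5])*6-.5,(proj('side',(.566,.103,.103))-[274.5,214.5])*6-.5)
```

```text
[0.49650189 0.08066651 0.16885046] 0.07049001481096505
[336.9588884  248.75059902] [337.26286397 233.36442965]
```

View pics/s2.png

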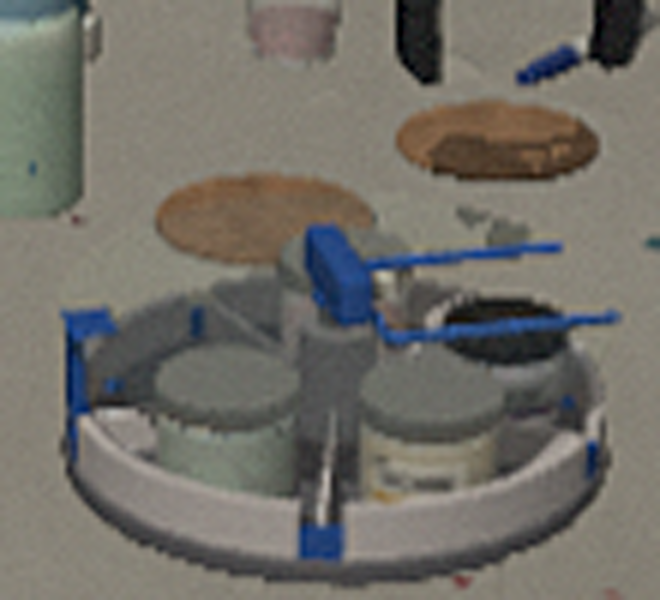

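The tab is down in the notch at crop (75,450). The knob top at (338,250) agrees with the home prediction of (337,249). The opening is over the black lid, so I'll descend.

Request:
play_rows(delta_rot=[[0,0,0],[0,0,0],[0,0,0],[0,0,0],[0,0,0]], travel=[[0,0,-0.1],[0,0,-0.2],[0,0,-0.27],[0,0,-0.31],[0,0,-0.33]], fingers=[0.6,0.6,0.6,0.6,0.6])

```text
time_s: 10.6
tool_pos: [0.4966, 0.081, 0.0682]
eef_rot: [-3.14, -0.001, 1.885]
wrist_force: [-0.7, 0.4, 0.3]
width: 0.0704
gripper_force: 0.0
```

Request:
play_rows(delta_rot=[[0,0,0],[0,0,0],[0,0,0],[0,0,0],[0,0,0]], travel=[[0,0,-0.02],[0,0,-0.04],[0,0,-0.06],[0,0,-0.083],[0,0,-0.083]], fingers=[0.6,0.6,0.6,0.6,0.6])

```text
time_s: 11.1
tool_pos: [0.4961, 0.0809, 0.0439]
eef_rot: [-3.141, -0.0, 1.885]
wrist_force: [0.3, 0.4, -1.0]
width: 0.0703
gripper_force: 0.0
```

Request:
play_rows(delta_rot=[[0,0,0],[0,0,0],[0,0,0],[0,0,0],[0,0,0]], travel=[[0,0,0],[0,0,0],[0,0,0],[0,0,0],[0,0,0]], fingers=[-1,-1,-1,-1,-1], newtons=15)

```text
time_s: 11.6
tool_pos: [0.4967, 0.0808, 0.0449]
eef_rot: [3.141, 0.0, 1.885]
wrist_force: [-0.9, 0.2, 2.8]
width: 0.0535
gripper_force: 15.0
```

Gripped at 53.5 mm. Lifting straight up.

Request:
play_rows(delta_rot=[[0,0,0],[0,0,0],[0,0,0],[0,0,0],[0,0,0]], travel=[[0,0,0],[0,0,0.02],[0,0,0.05],[0,0,0.09],[0,0,0.13]], fingers=[-1,-1,-1,-1,-1], newtons=20)

```text
time_s: 12.1
tool_pos: [0.4966, 0.0809, 0.0849]
eef_rot: [3.141, 0.0, 1.885]
wrist_force: [0.3, 0.7, -0.8]
width: 0.0532
gripper_force: 20.0
```

Request:
play_rows(delta_rot=[[0,0,0],[0,0,0],[0,0,0],[0,0,0],[0,0,0]], travel=[[0,0,0.06],[0,0,0.12],[0,0,0.18],[0,0,0.23],[0,0,0.25]], fingers=[-1,-1,-1,-1,-1])

```text
time_s: 12.6
tool_pos: [0.497, 0.0809, 0.1608]
eef_rot: [3.139, 0.001, 1.885]
wrist_force: [0.1, -0.5, -1.6]
width: 0.0533
gripper_force: 20.0
```

Run:
```python
from h import *
p,d=shot('side'); o=r.get_obs();print(o['tool_pos'],o['width'],o['q'],o['wrist_force'])
c=p[170:320,275:475]
cv2.imwrite('pics/s3.png',cv2.resize(c[:,:,::-1],None,fx=4,fy=4,interpolation=cv2.INTER_CUBIC))
p,d=shot('top')
```

```text
[0.49706836 0.08084768 0.16075727] 0.05305085818460457 [-7.18028487e-02  3.41841667e-01  1.67356256e+00 -1.70342734e-06
  1.12305202e+00 -3.85640957e-01] [ 0.62234495  0.08629985 -0.17955341]
```

View pics/s3.png

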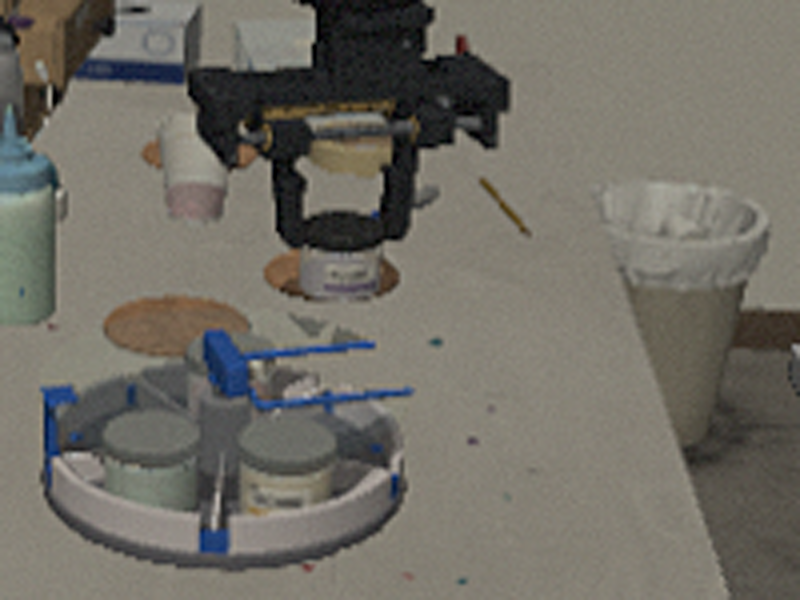

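The pot is held upright at crop (342,250), and the cap is still home. Carrying it to the mat.

Request:
play_rows(delta_rot=[[0,0,0],[0,0,0],[0,0,0],[0,0,0],[0,0,0]], travel=[[0,-0.04,0],[0,-0.11,0],[0,-0.19,0],[0,-0.28,0],[0,-0.376,0]], fingers=[-1,-1,-1,-1,-1])

```text
time_s: 13.2
tool_pos: [0.4959, -0.0335, 0.1578]
eef_rot: [-3.14, -0.001, 1.885]
wrist_force: [0.2, -0.1, -1.0]
width: 0.0534
gripper_force: 20.0
```

Request:
play_rows(delta_rot=[[0,0,0],[0,0,0],[0,0,0],[0,0,0],[0,0,0]], travel=[[0,-0.08,0],[0,-0.16,0],[0,-0.24,0],[0,-0.31,0],[0,-0.376,0]], fingers=[-1,-1,-1,-1,-1])

```text
time_s: 13.7
tool_pos: [0.4957, -0.1464, 0.1577]
eef_rot: [-3.14, -0.001, 1.884]
wrist_force: [0.5, 0.6, -0.5]
width: 0.0537
gripper_force: 20.0
```

Request:
play_rows(delta_rot=[[0,0,0],[0,0,0],[0,0,0],[0,0,0],[0,0,0]], travel=[[0,-0.1,0],[0,-0.2,0],[0,-0.28,0],[0,-0.34,0],[0,-0.376,0]], fingers=[-1,-1,-1,-1,-1])

```text
time_s: 14.2
tool_pos: [0.4959, -0.259, 0.1579]
eef_rot: [-3.141, -0.001, 1.883]
wrist_force: [-1.0, -0.1, -1.6]
width: 0.0536
gripper_force: 20.0
```

Request:
play_rows(delta_rot=[[0,0,0],[0,0,0],[0,0,0],[0,0,0],[0,0,0]], travel=[[0,0,0],[0,0,-0.08],[0,0,-0.18],[0,0,-0.28],[0,0,-0.34]], fingers=[-1,-1,-1,-1,-1])

```text
time_s: 14.7
tool_pos: [0.4958, -0.2559, 0.0545]
eef_rot: [-3.14, -0.003, 1.886]
wrist_force: [0.0, 0.2, -2.1]
width: 0.0534
gripper_force: 20.0
```

Request:
play_rows(delta_rot=[[0,0,0],[0,0,0],[0,0,0],[0,0,0],[0,0,0]], travel=[[0,0,-0.015],[0,0,-0.03],[0,0,-0.045],[0,0,-0.053],[0,0,-0.053]], fingers=[-1,-1,-1,-1,-1])

```text
time_s: 15.2
tool_pos: [0.4966, -0.2576, 0.041]
eef_rot: [3.141, 0.0, 1.885]
wrist_force: [0.3, 0.4, -0.3]
width: 0.0534
gripper_force: 20.0
```

Request:
play_rows(delta_rot=[[0,0,0],[0,0,0],[0,0,0],[0,0,0]], travel=[[0,0,-0.003],[0,0,-0.005],[0,0,-0.007],[0,0,-0.007]], fingers=[-1,-1,-1,-1])

```text
time_s: 15.6
tool_pos: [0.4965, -0.2577, 0.0389]
eef_rot: [3.141, 0.0, 1.885]
wrist_force: [-0.9, 0.7, 1.4]
width: 0.0535
gripper_force: 20.0
```

Contact is just beginning. Release and retreat.

Request:
play_rows(delta_rot=[[0,0,0],[0,0,0],[0,0,0],[0,0,0],[0,0,0]], travel=[[0,0,-0.001],[0,0,-0.001],[0,0,-0.001],[0,0,-0.001],[0,0,-0.001]], fingers=[-1,0.6,0.6,0.6,0.6])

```text
time_s: 16.1
tool_pos: [0.4965, -0.2575, 0.0382]
eef_rot: [-3.142, -0.0, 1.885]
wrist_force: [-1.0, -0.1, 0.2]
width: 0.0706
gripper_force: 0.0
```

Request:
play_rows(delta_rot=[[0,0,0],[0,0,0],[0,0,0],[0,0,0],[0,0,0]], travel=[[0,0,0.05],[0,0,0.15],[0,0,0.3],[0,0,0.45],[0,0,0.5]], fingers=[0.6,0.6,0.6,0.6,0.6])

```text
time_s: 16.6
tool_pos: [0.4975, -0.2583, 0.1929]
eef_rot: [3.138, 0.006, 1.885]
wrist_force: [0.6, -0.7, -0.5]
width: 0.0704
gripper_force: 0.0
```

Request:
play_rows(delta_rot=[[0,0,0],[0,0,0],[0,0,0],[0,0,0],[0,0,0]], travel=[[-0.1,-0.1,0.05],[-0.2,-0.2,0.1],[-0.35,-0.3,0.1],[-0.5,-0.4,0.1],[-0.55,-0.5,0.1]], fingers=[0.6,0.6,0.6,0.6,0.6])

```text
time_s: 17.1
tool_pos: [0.3291, -0.4081, 0.2187]
eef_rot: [-3.141, 0.0, 1.884]
wrist_force: [1.2, -0.5, 0.1]
width: 0.0701
gripper_force: 0.0
```

Request:
play_rows(delta_rot=[[0,0,0],[0,0,0],[0,0,0],[0,0,0],[0,0,0]], travel=[[0,0,0],[0,0,0],[0,0,0],[0,0,0],[0,0,0]], fingers=[0.6,0.6,0.6,0.6,0.6])

```text
time_s: 17.6
tool_pos: [0.3321, -0.4069, 0.2184]
eef_rot: [3.142, -0.0, 1.886]
wrist_force: [-0.4, 0.8, 0.8]
width: 0.0708
gripper_force: 0.0
```

Run:
```python
from h import *
a,_=shot('side'); b,_=shot('top'); o=r.get_obs();print(o['tool_pos'],o['time_s'])
f=lambda c:cv2.resize(c[:,:,::-1],(400,300),interpolation=cv2.INTER_CUBIC)
cv2.imwrite('pics/f.png',np.hstack([f(a[170:320,275:475]),f(b[180:315,220:400])]))
```

```text
[ 0.33191559 -0.40711899  0.21835138] 17.7
```

View pics/f.png

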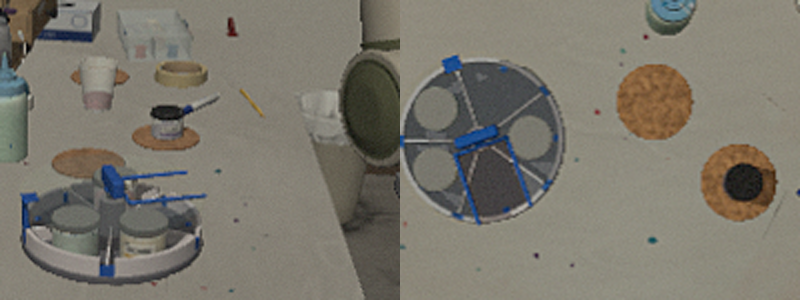

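The pot stands upright on the nearest mat at (743,183), with its base well inside the edge. The cap is home and the other pots are in place.

```bash
python3 -c "
from bench import r
print(r.sign_off())"
```

```text
the job is handed in; nothing more can be done
None
```

I turned the cap 144° clockwise and its tab dropped home in the notch. The black-lidded pot now stands upright on the cork mat nearest the base, nothing else was seen to move, and I handed the job in after 17.7 s.

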